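# Chock a rolling rattle on the sloping display stand

### The arm

A 7-joint arm with a two-finger parallel gripper is mounted at the origin on the work surface. World frame = base frame: x ahead of the robot, y to its left, z up, the work surface at z = 0. Lengths are in m, angles in rad, forces in N, time in s.
With the tool pointing down it reaches from about 0.4 to 0.85 m from the base axis. Payload 4.4 kg.
Tool frame: the origin (TCP) lies at the very end of the fingers, on their centre line; the grasp point (between the pads) lies tcp_to_grasp behind it (tcp_to_grasp is the distance from the TCP to the grasp point, in m); z points along the fingers, y is the line along which they close (so a half turn about z gives the same grasp; the last joint's range is limited). The gripper opens to 94 mm and grips with 3 to 60 N. Pads are 16 mm wide; open, the fingers measure 119 mm over their backs; the gripper's body (75 mm by 177 mm) begins 78 mm behind the grasp point.
Start: joints at [1.156, 0.628, 0.038, 1.517, -0.027, 0.996, -0.02], TCP at [0.222, -0.611, 0.205] pointing down, gripper open.
Joint ranges: [-3.06, 3.06], [-0.37, 2.12], [-1.25, 1.32], [0.18, 2.47], [-1.1, 4.24], [0.23, 1.98], [-2.94, 2.94]. Speed limits (rad/s): [2.57, 2.57, 3.14, 3.14, 3.14, 3.14, 3.14].

### API

Orientations are given as a unit quaternion [x, y, z, w].
In Python, from station import get_state, get_image, camera_info, close_job, tcp_to_grasp gives the robot as it stands.
- The arm moves only by the shell command python3 -m inch 'ROWS' [FORCE]. ROWS is JSON, a list of rows, each an object of numbers: "claw": the opening in per cent of the stroke, from 0 (shut) to 100 (fully open); "dx", "dy", "dz": the shift along the tool's x, y, z scaled (see below); "roll": the turn about the tool's z scaled (see below). A call has 1 to 5 rows; each row is the pose to reach, as a shift and turn from the pose commanded when the call began, along the tool's axes at that moment, turning the shorter way round; what a row does not reach only later rows make up. The controller multiplies each number of a shift by 8 cm and each number of a turn by 180 degrees. A row lasts 1/8 s, in which the tool goes at most 62.5 mm and 10.7 degrees, less where a joint would pass 70% of its speed; a pose out of reach is approached as far as the arm can. A call with a number of a shift or a turn outside -1 to 1 is refused whole. A call with a gripper value outside its range is refused whole. The fingers move at their own pace and stop on an object; FORCE is the grip in N (left out, the last holds). Time passes only in rows, so rows that repeat a pose let the fingers close. It gives the time, the measured TCP pose, the force, the opening and the grip force at its end, in the units of the state.
- get_state(): the state, without advancing time (a new reading comes with each control period).
- get_image(name): name is "scene" or "top" or "wrist"; returns (picture, depth): 384x512x3 uint8, red, green, blue; 384x512 float32, m along the optical axis (not along the pixel's ray), 0 where there is no reading.
- camera_info(name): a dict with "fx", "fy", "cx", "cy" (pixels), "xyz" and "orientation" of the camera in the world; the wrist camera has in their place "T_tool_cam" (4x4, takes a point from camera to tool coordinates, whose origin is the TCP and whose axes are the flange's). Camera axes: x right, y up, looking along -z (the intrinsics and any distortion apply to the point x, -y, -z); pixel columns grow to the right and rows downward; lengths in m; the calibration is good to about 2 mm. A picture is of the moment at which its call begins: read the wrist's pose just before it. camera_info takes no time and is no camera call.
- close_job(): hands the job in; it is judged then, once.
The state is a dict: "t": time; "joints": joint angles; "qvel": joint speeds; "effort": joint torques, N m; "tool_pos": TCP position; "tool_rot": TCP orientation; "ft_force": force on the tool from outside, world axes, zero at the start; "ft_torque": the same for the moment, N m; "gripper_width": opening from 0.0 (shut) to 1.0 (fully open); "finger_force": force on a finger pad.
Only numpy, scipy, OpenCV 4.12 (cv2) and the standard library are available. Lean on these libraries where they do the work, as an engineer would, in place of code of your own. Each camera call takes 0.05 s, during which the arm holds its last target. There are 200 camera calls.

### The job

Put the round drum rattle on show on the blue patch of the sloping display stand, chocked so that it cannot roll off. First set the yellow wedge down on the slope, square to it, with its thin edge uphill, and let go of it; then lay the rattle crosswise just uphill of the wedge, and do not let go until it rests against the wedge's sloping face, on the blue patch. Leave both standing there untouched, and leave the other toys where they are.

Things in the scene. Friction and masses are not known exactly. Their poses are not given: they have to be found in the camera images.
- roller: Drum rattle that rolls freely: cylinder 60 mm in diameter, 60 mm long, clear barrel with coloured beads, a flat red cap at each end; 0.14 kg. Origin at its centre; its y axis is the cylinder's axis (x, z turn as it rolls). Starts lying on the table, origin 30 mm up. Best gripped over its two red ends, so that no finger meets the wedge. It rolls off the bare slope.
- wedge: Yellow chock, 40 mm long (x), 46 wide (y), 26 high (z), 0.08 kg; origin under its centre. Thin edge (2 mm) at x = +20; its face rises at 39 deg from there to a flat top at x = -10 to -20; upright back at x = -20. Ends (y = -23, +23) flat and upright: grip over them. Stays put on the slope. A roller resting against its face on the same surface has its centre at x = +33, z = +30.
- wedge_toe (a point): Middle of the wedge's thin edge, at its underside (20 mm along +x from the wedge's origin).
- deck: White top of the fixed display stand, 200 mm up the slope (its x: uphill, roughly away from the robot) by 280 mm across (y), inclined 8 degrees, no rim. Origin at the middle of its top surface, 40 mm above the table; z is square to the surface. The blue patch is painted round the origin: 120 mm up the slope by 140 mm across.
- tractor: Bystander: small green toy tractor, 66 x 46 x 51 mm, origin at the centre of its underside; leave it where it is.
- truck: Bystander: red and blue tipper truck, 145 x 80 x 75 mm, origin at the centre of its underside; leave it where it is.
- cup: Bystander: green stacking cup, 66 mm across, 55 mm high, origin at the centre of its underside; leave it where it is.
- bottle: Bystander: yellow toy bottle, 48 mm across, 120 mm high, origin at the centre of its underside; leave it where it is.
- skittle: Bystander: orange skittle, 44 mm across, 110 mm high, origin at the centre of its underside; leave it where it is.
- block: Bystander: red building block, 50 x 30 x 25 mm, origin at the centre of its underside; leave it where it is.
- train: Bystander: blue toy engine, 90 x 48 x 74 mm, origin at the centre of its underside; leave it where it is.
Things that resemble listed ones, but are neither listed nor needed, are in the scene too. Several things look just like the wedge: the one meant starts farthest to the robot's right.

How it is judged:
On the way, in this order (a step that is already met when the one before it is completed fails the run):
1. the wedge lies flat on the slope, across it, let go and at rest (z of wedge in the frame of deck between -0.004 and 0.004 m and x of wedge in the frame of deck between -0.1 and 0.06 m and y of wedge in the frame of deck between -0.08 and 0.08 m and angle between the z axis of wedge and the z axis of deck, either way round below 0.09 rad and angle between the x axis of wedge and the x axis of deck, either way round below 0.3 rad and contact force between wedge and the fingers below 0.05 N and linear speed of wedge below 0.02 m/s), for 0.2 s.
2. the rattle, still in the gripper, is lowered against the wedge's sloping face (z of wedge in the frame of deck between -0.004 and 0.004 m and x of wedge in the frame of deck between -0.1 and 0.06 m and y of wedge in the frame of deck between -0.08 and 0.08 m and angle between the z axis of wedge and the z axis of deck, either way round below 0.09 rad and x of roller in the frame of wedge between 0.026 and 0.041 m and y of roller in the frame of wedge between -0.022 and 0.022 m and z of roller in the frame of wedge between 0.026 and 0.035 m and contact force between roller and the fingers above 0.3 N), for 0.1 s.
At the end, for the whole second after the job is handed in: Wedge flat on the deck (4 mm, 5 deg); rattle on the deck against its sloping face (centre 26-41 mm along the wedge's x, 22 mm sideways; axis within 0.25 rad of the wedge's y, 0.3 of the deck's), its centre within 60 mm up-slope and 50 mm across of the patch centre; both at rest, let go (z of wedge in the frame of deck between -0.004 and 0.004 m and x of wedge in the frame of deck between -0.1 and 0.06 m and y of wedge in the frame of deck between -0.08 and 0.08 m and angle between the z axis of wedge and the z axis of deck, either way round below 0.09 rad and x of roller in the frame of wedge between 0.026 and 0.041 m and y of roller in the frame of wedge between -0.022 and 0.022 m and z of roller in the frame of wedge between 0.026 and 0.035 m and x of roller in the frame of deck between -0.06 and 0.06 m and y of roller in the frame of deck between -0.05 and 0.05 m and z of roller in the frame of deck between 0.026 and 0.034 m and angle between the y axis of roller and the y axis of deck, either way round below 0.3 rad and angle between the y axis of wedge and the y axis of roller, either way round below 0.25 rad and linear speed of each of roller, wedge below 0.01 m/s and angular speed of roller below 0.3 rad/s); the robot touches nothing.
It fails at once if another toy is moved by more than 30 mm (distance of any of tractor, truck, cup, bottle, skittle, block, train from where it was at the start of the episode above 0.03 m).
It also fails if it takes over 61 s, if anything falls off the work surface, if the arm or the gripper's body presses on something with over 40 N, if the wrist force passes 120 N, or if a joint passes its speed limit or range.

## Working session

There is one attempt and no reset: what is moved stays moved. The work goes in short steps, Python scripts to look and compute and a shell command to move; the robot and the scene stay as the last step left them, time stands still between calls to the robot, and variables do not carry over. Pictures are saved under pics/ and viewed, at most 10 in all, crops included, and the job is handed in when it is done.

```bash
mkdir -p pics; ls
cat > h.py <<'E'
import numpy as np, cv2
from scipy.spatial.transform import Rotation as R
from station import *
def snap(n):
    s=get_state(); im,d=get_image(n); ci=camera_info(n)
    if n=="wrist":
        T=np.eye(4); T[:3,:3]=R.from_quat(s["tool_rot"]).as_matrix(); T[:3,3]=s["tool_pos"]; T=T@np.array(ci["T_tool_cam"])
    else:
        T=np.eye(4); T[:3,:3]=R.from_quat(ci["orientation"]).as_matrix(); T[:3,3]=ci["xyz"]
    h,w=d.shape; u,v=np.meshgrid(np.arange(w),np.arange(h))
    p=np.stack([(u-ci["cx"])/ci["fx"]*d,-(v-ci["cy"])/ci["fy"]*d,-d],-1)
    P=p@T[:3,:3].T+T[:3,3]; P[d==0]=np.nan
    return im,P,T,ci,s
def save(n,im): cv2.imwrite(f"pics/{n}.png",im[...,::-1])
E
python3 - <<'E'
from h import *
print(tcp_to_grasp, get_state())
a=snap("top");b=snap("scene")
for n,x in(("top",a),("scene",b)):
    save(n,x[0]); ci=x[3]; print({k:ci[k] for k in ci}); np.savez(f"{n}.npz",im=x[0],P=x[1],T=x[2])
E
```

```text
pics
0.0188 {'t': 0.0, 'joints': array([ 1.15617608,  0.62929425,  0.03840851,  1.51838368, -0.0269959 ,
        0.99629642, -0.01997443]), 'qvel': array([ 8.18837618e-04, -1.80605726e-04, -5.48744536e-04,  1.03540295e-04,
        6.38340485e-04,  3.76862179e-05, -2.90161635e-04]), 'effort': array([-8.30585104e-04, -5.49730754e+01,  1.14382580e+00, -1.86630875e+01,
       -5.20801032e-02,  2.37623375e-02,  1.72632458e-04]), 'tool_pos': array([ 0.22197611, -0.61020285,  0.20458213]), 'tool_rot': array([ 9.84823913e-01,  1.73554001e-01, -1.64778783e-04, -9.17754437e-04]), 'ft_force': array([-0.1663102 , -0.28405107,  0.01670906]), 'ft_torque': array([ 0.00968682, -0.08629911, -0.03068143]), 'finger_force': 0.0, 'gripper_width': 1.001471956917989}
{'fx': 459.6366488086482, 'fy': 459.6366488086482, 'cx': 254.9124141185459, 'cy': 189.33203047838236, 'xyz': array([ 0.31036958, -0.00258083,  1.62858934]), 'orientation': array([-0.06161137,  0.0666494 ,  0.70514801, -0.70322698])}
{'fx': 432.56513795177426, 'fy': 432.56513795177426, 'cx': 247.40783609228706, 'cy': 189.6105333307306, 'xyz': array([ 0.97006109, -0.6519532 ,  0.93963604]), 'orientation': array([0.33965801, 0.09084525, 0.23759992, 0.90549757])}
```

View pics/top.png

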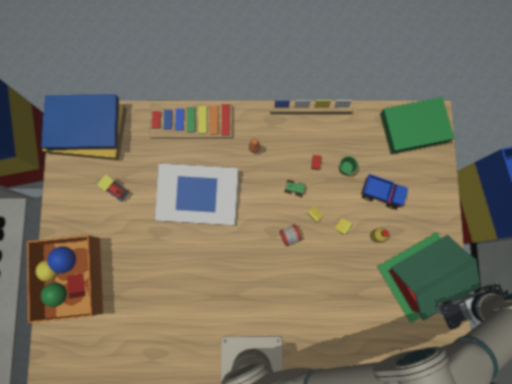

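View pics/scene.png

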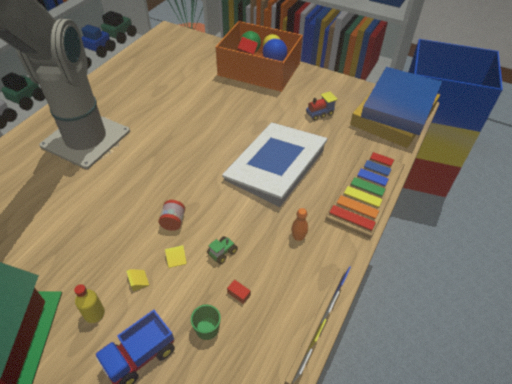

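The top view shows the rattle at (291,235) and the stand at (197,195). Yellow candidates are a wedge at (314,214), a wedge at (344,226), the bottle at (381,234), and the train's yellow part at (107,183). By the description the wedge at (344,226), farthest to the right, is the one meant; I'll check it in a crop.

Run:
```python
from h import *
for n in("top","scene"):
    z=np.load(n+".npz"); im,P=z["im"],z["P"]; hsv=cv2.cvtColor(im,cv2.COLOR_RGB2HSV)
    def comps(nm,lo,hi,amin=25):
        m=cv2.inRange(hsv,lo,hi); k,l,st,c=cv2.connectedComponentsWithStats(m)
        for i in range(1,k):
            if st[i,4]>amin:
                q=P[l==i]; q=q[np.isfinite(q).all(1)]
                if len(q)<10 : continue
                (cx,cy),wh,an=cv2.minAreaRect(q[:,:2].astype(np.float32)*1000)
                print(n,nm,c[i].round(),st[i,4],"med",np.median(q,0).round(3),"rect",round(cx),round(cy),np.round(wh),round(an,1),"z",np.percentile(q[:,2],[5,95]).round(3))
    comps("yellow",(24,150,120),(34,255,255))
    comps("blue",(105,120,60),(122,255,255),600)
    comps("red",(0,150,90),(4,255,255),30)
z=np.load("scene.npz"); im=z["im"]
a=cv2.resize(im[180:310,110:270],None,fx=3,fy=3,interpolation=cv2.INTER_CUBIC)
b=cv2.resize(np.load("top.npz")["im"][195:255,270:370],None,fx=4,fy=4,interpolation=cv2.INTER_CUBIC)
c=np.zeros((a.shape[0]+b.shape[0],480,3),np.uint8); c[:a.shape[0]]=a; c[a.shape[0]:,:400]=b
save("crop1",c[:600])
z=np.load("top.npz"); P=z["P"]
# deck: white pixels + blue, plane fit
m=np.zeros(P.shape[:2],bool); m[160:228,150:242]=1
g=m&(P[...,2]>0.015)&(P[...,2]<0.08); q=P[g]; A=np.c_[q[:,:2],np.ones(len(q))]; s=np.linalg.lstsq(A,q[:,2],rcond=None)[0]
r=abs(A@s-q[:,2])<.006; s=np.linalg.lstsq(A[r],q[r,2],rcond=None)[0]
print("plane",s,"tilt",np.degrees(np.arctan(np.hypot(*s[:2]))),"dir",np.degrees(np.arctan2(s[1],s[0])))
print(cv2.minAreaRect(q[r][:,:2].astype(np.float32)*1000))
hsv=cv2.cvtColor(z["im"],cv2.COLOR_RGB2HSV); bm=m&(cv2.inRange(hsv,(105,120,60),(122,255,255))>0); print("bluerect",cv2.minAreaRect(P[bm][:,:2].astype(np.float32)*1000),P[bm].mean(0))
```

```text
top yellow [379. 235.] 66 med [ 0.437 -0.428  0.086] rect 439 -430 [34. 25.] 12.2 z [0.074 0.095]
top yellow [ 44. 273.] 107 med [0.309 0.672 0.109] rect 319 679 [64. 47.] 36.7 z [0.098 0.116]
top blue [ 79. 121.] 3718 med [0.835 0.598 0.096] rect 838 600 [191. 254.] 1.1 z [0.09  0.102]
top blue [498. 188.] 2178 med [ 0.656 -0.999 -0.202] rect 633 -1076 [337. 174.] 9.4 z [-0.292 -0.096]
top blue [196. 194.] 1087 med [0.586 0.192 0.041] rect 587 192 [127. 106.] 86.7 z [0.032 0.05 ]
top red [225. 119.] 200 med [0.861 0.093 0.032] rect 863 93 [111.  23.] 0.6 z [0.026 0.038]
top red [156. 119.] 95 med [0.866 0.344 0.031] rect 864 344 [24. 56.] 88.9 z [0.026 0.036]
top red [316. 162.] 82 med [ 0.704 -0.234  0.026] rect 705 -234 [23. 47.] 87.4 z [0.019 0.031]
top red [115. 189.] 63 med [0.601 0.473 0.058] rect 599 469 [48. 23.] 54.8 z [0.052 0.066]
top red [ 75. 284.] 272 med [0.28  0.56  0.128] rect 281 559 [59. 44.] 12.5 z [0.115 0.14 ]
top red [412. 294.] 36 med [ 0.244 -0.518  0.112] rect 243 -514 [45. 17.] 35.8 z [0.105 0.174]
scene yellow [270.  37.] 49 med [0.318 0.665 0.114] rect 3
[... 1221 characters left out ...]
058]
scene red [381. 159.] 133 med [0.864 0.341 0.029] rect 864 343 [60. 28.] 1.9 z [0.026 0.033]
scene red [352. 217.] 351 med [0.866 0.091 0.03 ] rect 864 91 [115.  29.] 0.8 z [0.027 0.032]
scene red [238. 289.] 192 med [ 0.708 -0.237  0.024] rect 708 -236 [26. 46.] 80.5 z [0.021 0.027]
scene red [ 80. 289.] 65 med [ 0.445 -0.443  0.119] rect 445 -443 [18. 20.] 66.0 z [0.117 0.121]
plane [ 0.13761477 -0.00752078 -0.038711  ] tilt 7.8470774237642456 dir -3.128155751493864
((586.59326171875, 193.4428253173828), (280.656982421875, 199.1664276123047), 86.34124755859375)
bluerect ((573.8480224609375, 191.25534057617188), (126.11515045166016, 103.40714263916016), 71.82125854492188) [nan nan nan]
```

View pics/crop1.png

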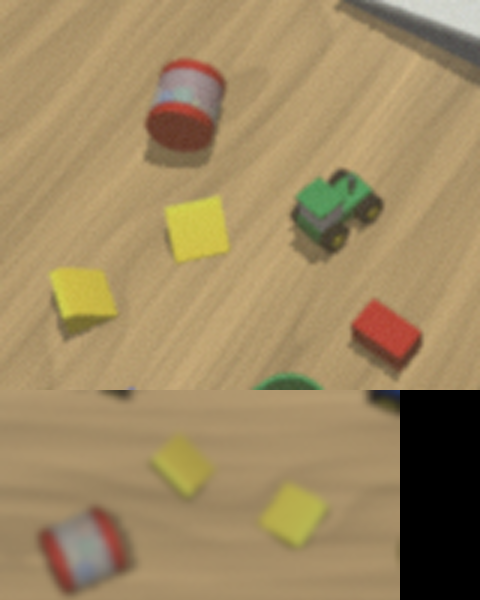

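The crop shows two wedges: one pale and flat-looking at (195,230), and the right one at (85,298) with its back visible. Both tops match the description. The target is the right one, at world (0.476,-0.325). I'll move above it and look.

```bash
python3 -m inch '[{"dx":0.8,"dy":-0.43,"claw":100},{"dx":0.8,"dy":-0.43,"claw":100}]' 20 && python3 -m inch '[{"dx":0.8,"dy":-0.43},{"dx":0.8,"dy":-0.43}]' && python3 -m inch '[{"dx":0.8,"dy":-0.43},{"dx":0.8,"dy":-0.43}]' && python3 -m inch '[{"dx":0.8,"dy":-0.43},{"dx":0.8,"dy":-0.43}]' && python3 -m inch '[{"dx":0.6,"dy":-0.4},{"dx":0.6,"dy":-0.4},{"dx":0.6,"dy":-0.4}]'
python3 - <<'E'
from h import *
im,P,T,ci,s=snap("wrist"); save("w1",im); np.savez("w1.npz",im=im,P=P)
print(s["tool_pos"],R.from_quat(s["tool_rot"]).as_matrix().round(3),T.round(3))
hsv=cv2.cvtColor(im,cv2.COLOR_RGB2HSV); m=cv2.inRange(hsv,(22,110,60),(36,255,255))
k,l,st,c=cv2.connectedComponentsWithStats(m)
for i in range(1,k):
    if st[i,4]>300:
        q=P[(l==i)]; q=q[np.isfinite(q).all(1)]; print(c[i].round(),st[i])
        print(" rect",cv2.minAreaRect(q[:,:2].astype(np.float32)*1000),"z",np.percentile(q[:,2],[2,50,98]))
        f=q[(q[:,2]<.022)&(q[:,2]>.005)]
        if len(f)>20: print(" slope grad",np.linalg.lstsq(np.c_[f[:,:2],np.ones(len(f))],f[:,2],rcond=None)[0])
        t=q[q[:,2]>.024]; print(" top mean",t.mean(0),"all mean",q.mean(0))
E
```

```text
[ 0.22195168 -0.61030587  0.20466624] [[ 0.94   0.342 -0.001]
 [ 0.342 -0.94   0.002]
 [-0.    -0.002 -1.   ]] [[ 0.343  0.91   0.235  0.29 ]
 [-0.939  0.332  0.084 -0.586]
 [-0.002 -0.25   0.968  0.383]
 [ 0.     0.     0.     1.   ]]
[468.  49.] [ 438    0   66  122 4582]
 rect ((517.7383422851562, -854.8576049804688), (325.4605712890625, 434.63226318359375), 26.894201278686523) z [-0.52005676 -0.37974555 -0.31534547]
 top mean [ 0.35059371 -0.69699171  0.18104621] all mean [ 0.60980403 -1.00557779 -0.39023334]
[87. 56.] [ 45  36  82  39 373]
 rect ((282.97149658203125, -362.7781066894531), (100.47593688964844, 9.513054847717285), 88.22111511230469) z [-0.00221998 -0.00059197  0.00120353]
 top mean [nan nan nan] all mean [ 0.28319998 -0.36427306 -0.00060718]
[48. 86.] [  0  60 110  52 854]
 rect ((232.34608459472656, -332.6313781738281), (23.11378288269043, 137.00929260253906), 0.3186553418636322) z [-0.00213912 -0.00054537  0.00108327]
 top mean [nan nan nan] all mean [ 0.23203951 -0.32510651 -0.0005262 ]invalid input at $[0]: expected keys claw, dx, dy, dz, roll
<stdin>:12: RuntimeWarning: Mean of empty slice.
  ret = um.true_divide(
```

View pics/w1.png

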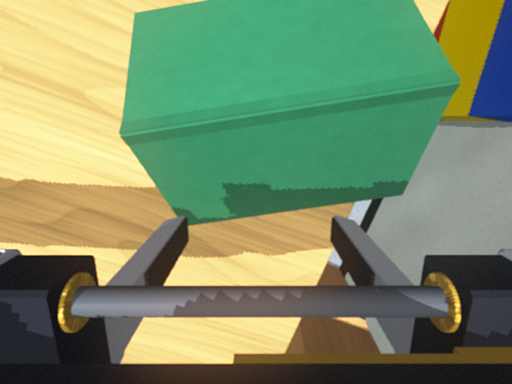

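All keys are needed, so nothing moved. The wrist view shows a tall green box straight ahead at about (290,110), so I'll raise the arm first.

```bash
python3 -m inch '[{"dx":0,"dy":0,"dz":-1,"roll":0,"claw":100},{"dx":0,"dy":0,"dz":-1,"roll":0,"claw":100}]' 20 && python3 -m inch '[{"dx":0.8,"dy":-0.43,"dz":0,"roll":0,"claw":100},{"dx":0.8,"dy":-0.43,"dz":0,"roll":0,"claw":100}]' && python3 -m inch '[{"dx":0.8,"dy":-0.43,"dz":0,"roll":0,"claw":100},{"dx":0.8,"dy":-0.43,"dz":0,"roll":0,"claw":100}]' && python3 -m inch '[{"dx":0.8,"dy":-0.43,"dz":0,"roll":0,"claw":100},{"dx":0.8,"dy":-0.43,"dz":0,"roll":0,"claw":100}]' && python3 -m inch '[{"dx":0.8,"dy":-0.43,"dz":0,"roll":0,"claw":100},{"dx":0.8,"dy":-0.43,"dz":0,"roll":0,"claw":100}]' && python3 -m inch '[{"dx":0.6,"dy":-0.5,"dz":0.5,"roll":0,"claw":100},{"dx":0.6,"dy":-0.5,"dz":0.5,"roll":0,"claw":100},{"dx":0.6,"dy":-0.5,"dz":0.5,"roll":0,"claw":100}]'
cat > look.py <<'E'
from h import *
import sys
def wedge(n):
    im,P,T,ci,s=snap("wrist"); save(n,im); np.savez(n+".npz",im=im,P=P)
    Rt=R.from_quat(s["tool_rot"]).as_matrix(); print(s["t"],s["tool_pos"],Rt.round(3).tolist())
    hsv=cv2.cvtColor(im,cv2.COLOR_RGB2HSV); m=cv2.inRange(hsv,(22,110,60),(36,255,255))
    k,l,st,c=cv2.connectedComponentsWithStats(m)
    for i in range(1,k):
        if st[i,4]<300: continue
        q=P[(l==i)]; q=q[np.isfinite(q).all(1)]; print(c[i].round(),st[i])
        print(" rect",cv2.minAreaRect(q[:,:2].astype(np.float32)*1000),"z",np.percentile(q[:,2],[2,50,98]))
        f=q[(q[:,2]<.022)&(q[:,2]>.005)]
        if len(f)>20:
            g=np.linalg.lstsq(np.c_[f[:,:2],np.ones(len(f))],f[:,2],rcond=None)[0]; print(" slope grad",g,"downhill(thin) dir deg",np.degrees(np.arctan2(-g[1],-g[0])))
if __name__=="__main__": wedge(sys.argv[1])
E
python3 look.py w2
```

```text
t: 0.4
tool_pos: [0.2227, -0.6125, 0.289]
tool_rot: [0.985, 0.173, 0.001, 0.003]
ft_force: [0.6, -0.0, 0.9]
gripper_width: 1.003
finger_force: 0.0
t: 0.65
tool_pos: [0.2748, -0.553, 0.2856]
tool_rot: [0.984, 0.177, 0.002, -0.001]
ft_force: [0.7, 0.2, 0.3]
gripper_width: 0.999
finger_force: 0.0
t: 0.9
tool_pos: [0.3227, -0.4987, 0.2852]
tool_rot: [0.984, 0.177, 0.001, -0.001]
ft_force: [-1.0, -0.1, -0.2]
gripper_width: 1.0
finger_force: 0.0
t: 1.15
tool_pos: [0.3704, -0.445, 0.2853]
tool_rot: [0.984, 0.176, 0.001, -0.001]
ft_force: [0.5, 0.0, 0.1]
gripper_width: 0.996
finger_force: 0.0
t: 1.4
tool_pos: [0.4183, -0.3913, 0.2853]
tool_rot: [0.984, 0.176, 0.001, -0.001]
ft_force: [0.4, -1.5, 0.9]
gripper_width: 0.998
finger_force: 0.0
t: 1.78
tool_pos: [0.4463, -0.3411, 0.2451]
tool_rot: [0.985, 0.173, -0.001, 0.0]
ft_force: [-0.4, -0.6, -0.0]
gripper_width: 0.997
finger_force: 0.0
1.775 [ 0.44634746 -0.34106901  0.24508427] [[0.94, 0.341, -0.002], [0.341, -0.94, -0.0], [-0.002, -0.0, -1.0]]
[283.  70.] [239  54  88  34 508]
 rect ((580.711669921875, -327.0663146972656), (12.217041969299
[... 388 characters left out ...]
 1130]
 rect ((473.6043395996094, -323.26605224609375), (45.85303497314453, 52.25559616088867), 53.16446304321289) z [-0.00145217  0.01556235  0.0265438 ]
 slope grad [-0.45833849 -0.61967309  0.03524641] downhill(thin) dir deg 53.51168105111106
[326. 197.] [ 306  176   46   48 1254]
 rect ((436.974853515625, -452.8573303222656), (73.79938507080078, 46.61054992675781), 64.22457122802734) z [0.0096465  0.07668175 0.09547066]
 slope grad [-0.01264147 -0.01393604  0.01331203] downhill(thin) dir deg 47.78862932191776
[353. 358.] [301 341 111  23 672]
 rect ((321.1180419921875, -448.21856689453125), (360.01263427734375, 25.135452270507812), 31.739322662353516) z [0.36655205 0.36903686 0.37064675]
```

View pics/w2.png

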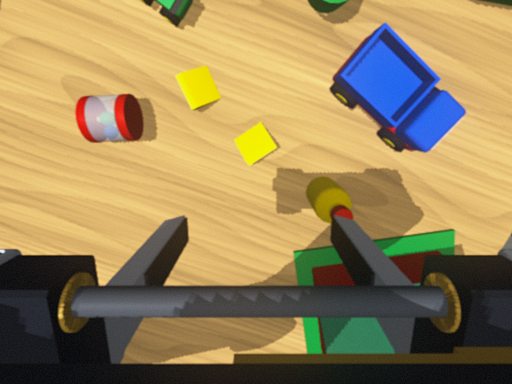

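The view shows the rattle at (110,118), the other wedge at (198,86), the target wedge at (255,143), and the bottle at (328,197). The target sits at (0.4735,-0.3235) with its thin edge toward 53.5°. I'll align over it and go down to check.

```bash
python3 -m inch '[{"dx":0.36,"dy":-0.065,"dz":0.5,"roll":-0.186,"claw":100},{"dx":0.36,"dy":-0.065,"dz":1,"roll":-0.186,"claw":100},{"dx":0.36,"dy":-0.065,"dz":1,"roll":-0.186,"claw":100},{"dx":0.36,"dy":-0.065,"dz":1,"roll":-0.186,"claw":100},{"dx":0.36,"dy":-0.065,"dz":1,"roll":-0.186,"claw":100}]' && python3 -m inch '[{"dx":0,"dy":0,"dz":0.7,"roll":0,"claw":100},{"dx":0,"dy":0,"dz":0.7,"roll":0,"claw":100},{"dx":0,"dy":0,"dz":0.7,"roll":0,"claw":100}]'
python3 look.py w3
```

```text
t: 2.45
tool_pos: [0.4724, -0.3273, 0.1664]
tool_rot: [0.894, 0.448, 0.0, 0.001]
ft_force: [0.1, 1.3, 0.3]
gripper_width: 1.002
finger_force: 0.0
t: 2.82
tool_pos: [0.4733, -0.326, 0.111]
tool_rot: [0.893, 0.449, 0.0, 0.001]
ft_force: [0.2, -1.2, 0.4]
gripper_width: 1.001
finger_force: 0.0
2.825 [ 0.47327518 -0.32601401  0.11097768] [[0.596, 0.803, 0.001], [0.803, -0.596, -0.001], [-0.0, 0.002, -1.0]]
[235.  73.] [ 208   39   56   67 2832]
 rect ((521.041748046875, -223.87564086914062), (52.40487289428711, 46.15134048461914), 43.60546112060547) z [-0.00063262  0.01746381  0.02647838]
 slope grad [-0.50368107  0.53864059  0.40210167] downhill(thin) dir deg -46.920983525955435
[260. 188.] [ 235  164   51   48 2364]
 rect ((473.71044921875, -326.41485595703125), (50.27376174926758, 52.29793167114258), 53.57638931274414) z [-0.00115744  0.01605759  0.02628735]
 slope grad [-0.46568691 -0.62772324  0.03645896] downhill(thin) dir deg 53.42951446536779
[299. 277.] [278 267  43  19 637]
 rect ((450.5682678222656, -427.6822814941406), (18.090940475463867, 45.43669128417969), 58.02492904663086) z [0.00348599 0.01971891 0.03767225]
 slope grad [0.07090524 0.08679506 0.01837838] downhill(thin) dir deg -129.24631816540423
[308. 333.] [ 281  317   55   38 1670]
 rect ((441.33447265625, -415.30010986328125), (225.3728790283203, 63.10280227661133), 74.17781829833984) z [0.06893057 0.08559779 0.22453226]
```

View pics/w3.png

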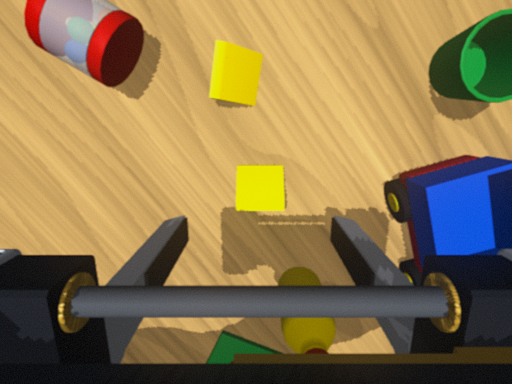

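The wedge is at (260,188), square to the jaws, with its thin edge up-image. I'll go down and grip.

```bash
python3 -m inch '[{"dx":-0.05,"dy":0,"dz":0.5,"roll":0,"claw":100},{"dx":-0.05,"dy":0,"dz":0.8,"roll":0,"claw":100},{"dx":-0.05,"dy":0,"dz":0.8,"roll":0,"claw":100}]' && python3 -m inch '[{"dx":0,"dy":0,"dz":0.51,"roll":0,"claw":100},{"dx":0,"dy":0,"dz":0.51,"roll":0,"claw":100},{"dx":0,"dy":0,"dz":0.51,"roll":0,"claw":70},{"dx":0,"dy":0,"dz":0.51,"roll":0,"claw":45},{"dx":0,"dy":0,"dz":0.51,"roll":0,"claw":20}]' 15 && python3 -m inch '[{"dx":0,"dy":0,"dz":0,"roll":0,"claw":20},{"dx":0,"dy":0,"dz":0,"roll":0,"claw":20},{"dx":0,"dy":0,"dz":0,"roll":0,"claw":20},{"dx":0,"dy":0,"dz":0,"roll":0,"claw":20}]'
```

```text
t: 3.25
tool_pos: [0.4701, -0.3286, 0.0458]
tool_rot: [0.893, 0.45, -0.0, -0.0]
ft_force: [0.2, 0.1, -0.5]
gripper_width: 0.999
finger_force: 0.0
t: 3.88
tool_pos: [0.4708, -0.329, 0.0059]
tool_rot: [0.893, 0.45, 0.001, 0.001]
ft_force: [-0.2, 0.1, 0.0]
gripper_width: 0.717
finger_force: 0.0
t: 4.38
tool_pos: [0.4704, -0.3287, 0.0049]
tool_rot: [0.893, 0.45, 0.0, 0.0]
ft_force: [-0.5, -1.1, 1.7]
gripper_width: 0.488
finger_force: 15.0
```

Gripped: the 46 mm opening matches the wedge's width. Next: lift, carry over and turn.

```bash
python3 -m inch '[{"dx":0,"dy":0,"dz":-0.5,"roll":0,"claw":20},{"dx":0,"dy":0,"dz":-1,"roll":0,"claw":20},{"dx":0,"dy":0,"dz":-1,"roll":0,"claw":20}]' 20 && python3 -m inch '[{"dx":0,"dy":0,"dz":-0.5,"roll":0,"claw":20},{"dx":0,"dy":0,"dz":-1,"roll":0,"claw":20},{"dx":0,"dy":0,"dz":-1,"roll":0,"claw":20}]' && python3 -m inch '[{"dx":0.5,"dy":-0.26,"dz":0,"roll":0,"claw":20},{"dx":0.977,"dy":-0.517,"dz":0,"roll":0,"claw":20}]' && python3 -m inch '[{"dx":0.5,"dy":-0.26,"dz":0,"roll":0,"claw":20},{"dx":0.977,"dy":-0.517,"dz":0,"roll":0,"claw":20}]' && python3 -m inch '[{"dx":0.5,"dy":-0.26,"dz":0,"roll":0,"claw":20},{"dx":0.977,"dy":-0.517,"dz":0,"roll":0,"claw":20}]' && python3 -m inch '[{"dx":0.5,"dy":-0.26,"dz":0,"roll":0,"claw":20},{"dx":0.977,"dy":-0.517,"dz":0,"roll":0,"claw":20}]' && python3 -m inch '[{"dx":0.5,"dy":-0.26,"dz":0,"roll":0,"claw":20},{"dx":0.977,"dy":-0.517,"dz":0,"roll":0,"claw":20}]' && python3 -m inch '[{"dx":0.5,"dy":-0.26,"dz":0,"roll":0,"claw":20},{"dx":0.977,"dy":-0.517,"dz":0,"roll":0,"claw":20}]' && python3 -m inch '[{"dx":0,"dy":0,"dz":0,"roll":0.158,"claw":20},{"dx":0,"dy":0,"dz":0,"roll":0.158,"claw":20},{"dx":0,"dy":0,"dz":0,"roll":0.158,"claw":20}]' && python3 -m inch '[{"dx":0,"dy":0,"dz":0,"roll":0.158,"claw":20},{"dx":0,"dy":0,"dz":0,"roll":0.158,"claw":20},{"dx":0,"dy":0,"dz":0,"roll":0.158,"claw":20},{"dx":0,"dy":0,"dz":0,"roll":0.158,"claw":20}]' | tail -6
cat > deck.py <<'E'
from h import *
import sys
im,P,T,ci,s=snap("wrist"); save(sys.argv[1],im)
Rt=R.from_quat(s["tool_rot"]).as_matrix(); print(s["t"],s["tool_pos"],"yaw",np.degrees(np.arctan2(Rt[1,0],Rt[0,0])),"w",s["gripper_width"])
hsv=cv2.cvtColor(im,cv2.COLOR_RGB2HSV)
b=(cv2.inRange(hsv,(105,110,50),(122,255,255))>0)&(P[...,2]>.02)&(P[...,2]<.07)
q=P[b]; print("blue",cv2.minAreaRect(q[:,:2].astype(np.float32)*1000),b.sum())
c=np.linalg.lstsq(np.c_[q[:,:2],np.ones(len(q))],q[:,2],rcond=None)[0]; print("plane",c,"dir",np.degrees(np.arctan2(c[1],c[0])))
y=(cv2.inRange(hsv,(22,110,60),(36,255,255))>0)
k,l,st,cc=cv2.connectedComponentsWithStats(y.astype(np.uint8))
for i in range(1,k):
    if st[i,4]>300:
        q=P[l==i]; q=q[np.isfinite(q).all(1)]; print("yel",cc[i].round(),st[i,4],cv2.minAreaRect(q[:,:2].astype(np.float32)*1000),np.percentile(q[:,2],[2,98]).round(4))
E
python3 deck.py d1
```

```text
t: 4.75
tool_pos: [0.4718, -0.3296, 0.0872]
tool_rot: [0.893, 0.45, 0.001, 0.002]
ft_force: [0.4, 0.1, -1.8]
gripper_width: 0.486
finger_force: 20.0
t: 5.12
tool_pos: [0.4713, -0.3293, 0.1662]
tool_rot: [0.893, 0.45, 0.001, 0.002]
ft_force: [0.4, 0.2, -1.6]
gripper_width: 0.485
finger_force: 20.0
t: 5.38
tool_pos: [0.482, -0.2397, 0.1625]
tool_rot: [0.893, 0.449, -0.001, -0.002]
ft_force: [0.5, -0.4, -0.9]
gripper_width: 0.49
finger_force: 20.0
t: 5.62
tool_pos: [0.4953, -0.1519, 0.1625]
tool_rot: [0.893, 0.45, -0.001, -0.001]
ft_force: [-0.5, -1.1, -0.8]
gripper_width: 0.486
finger_force: 20.0
t: 5.88
tool_pos: [0.5085, -0.0647, 0.1625]
tool_rot: [0.893, 0.45, -0.002, -0.001]
ft_force: [0.0, 0.8, -1.0]
gripper_width: 0.486
finger_force: 20.0
t: 6.12
tool_pos: [0.5218, 0.0225, 0.1625]
tool_rot: [0.893, 0.45, -0.002, -0.001]
ft_force: [0.7, -0.6, -0.1]
gripper_width: 0.487
finger_force: 20.0
t: 6.38
tool_pos: [0.5352, 0.1096, 0.1623]
tool_rot: [0.893, 0.45, -0.002, -0.0]
ft_force: [-0.3, 0.2, -1.9]
gripper_width: 0.485
finger_force: 20.0
t: 6.62
tool_pos: [0.5485, 0.1968, 0.1621]
tool_rot: [0.893, 0.45, -0.002, -0.0]
ft_force: [0.0, -0.3, -1.2]
gripper_width: 0.489
finger_force: 20.0
t: 7.0
tool_pos: [0.5483, 0.1954, 0.162]
tool_rot: [0.977, 0.215, -0.002, 0.001]
ft_force: [0.5, 0.6, -1.1]
gripper_width: 0.487
finger_force: 20.0
t: 7.5
tool_pos: [0.5485, 0.1955, 0.1625]
tool_rot: [1.0, -0.029, -0.002, 0.001]
ft_force: [-0.1, 0.2, -0.9]
gripper_width: 0.487
finger_force: 20.0
7.5 [0.54850918 0.19545603 0.16250846] yaw -3.3322027262969915 w 0.4865134806493287
blue ((593.414306640625, 296.974853515625), (347.766357421875, 117.34280395507812), 86.43899536132812) 14775
plane [ 0.14037703 -0.04103078 -0.03490482] dir -16.293106289671332
yel [259. 224.] 5704 ((507.9919128417969, 198.21791076660156), (100.8147201538086, 137.5924072265625), 87.18228912353516) [0.1593 0.1839]
```

View pics/d1.png

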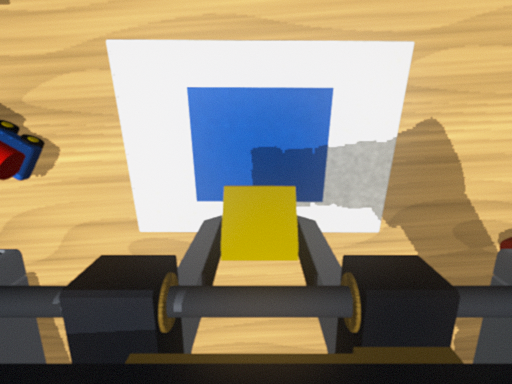

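The wedge is held square at (259,224), thin edge uphill, above the lower edge of the blue patch. The patch spans columns 188–333 and rows 88–202. I'll lower it in steps until the toe touches.

```bash
python3 -m inch '[{"dx":0.03,"dy":0,"dz":0.5,"roll":0,"claw":20},{"dx":0.03,"dy":0,"dz":0.9,"roll":0,"claw":20},{"dx":0.03,"dy":0,"dz":0.9,"roll":0,"claw":20}]' && python3 -m inch '[{"dx":0,"dy":0,"dz":0.3,"roll":0,"claw":20},{"dx":0,"dy":0,"dz":0.5,"roll":0,"claw":20},{"dx":0,"dy":0,"dz":0.5,"roll":0,"claw":20}]' && python3 -m inch '[{"dx":0,"dy":0,"dz":0.04,"roll":0,"claw":20},{"dx":0,"dy":0,"dz":0.08,"roll":0,"claw":20},{"dx":0,"dy":0,"dz":0.08,"roll":0,"claw":20}]' 8
```

```text
t: 7.92
tool_pos: [0.5497, 0.1948, 0.0899]
tool_rot: [1.0, -0.029, -0.003, 0.001]
ft_force: [-0.4, -0.2, -1.7]
gripper_width: 0.492
finger_force: 20.0
t: 8.3
tool_pos: [0.5517, 0.1956, 0.0522]
tool_rot: [1.0, -0.03, -0.001, 0.0]
ft_force: [-0.2, 0.4, -1.2]
gripper_width: 0.485
finger_force: 20.0
t: 8.68
tool_pos: [0.5524, 0.1959, 0.0465]
tool_rot: [1.0, -0.03, 0.0, -0.0]
ft_force: [0.3, -1.0, -1.1]
gripper_width: 0.487
finger_force: 8.0
```

```bash
python3 -m inch '[{"dx":0,"dy":0,"dz":0.02,"roll":0,"claw":20},{"dx":0,"dy":0,"dz":0.04,"roll":0,"claw":20},{"dx":0,"dy":0,"dz":0.04,"roll":0,"claw":20}]' 4 && python3 -m inch '[{"dx":0,"dy":0,"dz":0.03,"roll":0,"claw":20},{"dx":0,"dy":0,"dz":0.03,"roll":0,"claw":20}]'
```

```text
t: 9.05
tool_pos: [0.5522, 0.1959, 0.0431]
tool_rot: [1.0, -0.03, -0.0, 0.0]
ft_force: [-0.1, 0.1, -0.4]
gripper_width: 0.487
finger_force: 4.0
t: 9.3
tool_pos: [0.5519, 0.1959, 0.0405]
tool_rot: [1.0, -0.03, -0.0, 0.0]
ft_force: [0.3, -0.1, -0.2]
gripper_width: 0.489
finger_force: 4.0
```

```bash
python3 -m inch '[{"dx":0,"dy":0,"dz":0.015,"roll":0,"claw":20},{"dx":0,"dy":0,"dz":0.015,"roll":0,"claw":20},{"dx":0,"dy":0,"dz":0.015,"roll":0,"claw":54},{"dx":0,"dy":0,"dz":0.015,"roll":0,"claw":62},{"dx":0,"dy":0,"dz":0.015,"roll":0,"claw":90}]' 3 && python3 -m inch '[{"dx":0,"dy":0,"dz":0.0,"roll":0,"claw":100},{"dx":0,"dy":0,"dz":0,"roll":0,"claw":100},{"dx":0,"dy":0,"dz":-0.5,"roll":0,"claw":100},{"dx":0,"dy":0,"dz":-1,"roll":0,"claw":100},{"dx":0,"dy":0,"dz":-1,"roll":0,"claw":100}]' && python3 -m inch '[{"dx":-0.4,"dy":0,"dz":-0.5,"roll":0,"claw":100},{"dx":-0.8,"dy":0,"dz":-1,"roll":0,"claw":100},{"dx":-0.8,"dy":0,"dz":-1,"roll":0,"claw":100},{"dx":-0.8,"dy":0,"dz":-1,"roll":0,"claw":100}]'; python3 deck.py d2
```

```text
t: 9.93
tool_pos: [0.5526, 0.1958, 0.0396]
tool_rot: [1.0, -0.03, 0.0, -0.0]
ft_force: [0.3, -0.0, -0.1]
gripper_width: 0.695
finger_force: 0.0
t: 10.55
tool_pos: [0.5547, 0.1966, 0.1225]
tool_rot: [1.0, -0.03, 0.003, -0.001]
ft_force: [0.3, -0.6, -1.1]
gripper_width: 0.997
finger_force: 0.0
t: 11.05
tool_pos: [0.4884, 0.1994, 0.1986]
tool_rot: [1.0, -0.03, -0.0, 0.0]
ft_force: [0.6, -0.8, -0.9]
gripper_width: 0.999
finger_force: 0.0
11.05 [0.48842979 0.19944533 0.19861701] yaw -3.412770921165473 w 0.9992724115571486
blue ((593.5468139648438, 305.0728759765625), (364.3333740234375, 117.6416244506836), 86.68125915527344) 13250
plane [ 0.13875857 -0.04137726 -0.03389074] dir -16.604374479672185
yel [259. 117.] 1700 ((559.1016845703125, 196.0408935546875), (46.85167694091797, 41.373836517333984), 86.51070404052734) [0.0412 0.0606]
```

View pics/d2.png

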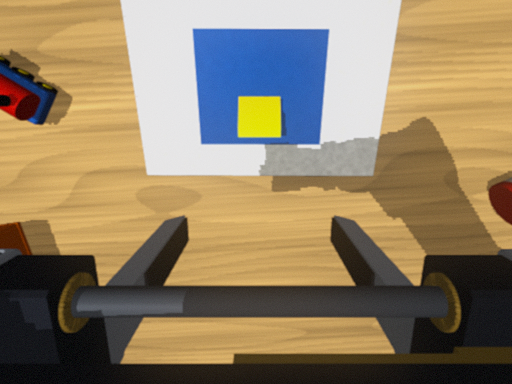

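The wedge stands flat and square at (260,117) on the patch, world (0.559,0.196), yaw -3.5°. Next is the rattle's pose, from the earlier wrist view.

Run:
```python
from h import *
z=np.load("w2.npz"); im,P=z["im"],z["P"]; m=np.zeros(P.shape[:2],bool); m[85:150,70:155]=1
q=P[m&(P[...,2]>.012)&(P[...,2]<.075)]; t=q[q[:,2]>.045]
print(len(q),cv2.minAreaRect(t[:,:2].astype(np.float32)*1000),t.mean(0),np.percentile(q[:,2],98))
d=t-t.mean(0); w,v=np.linalg.eigh(d[:,:2].T@d[:,:2]); print("axis",v[:,1],np.degrees(np.arctan2(v[1,1],v[0,1])),"len",np.ptp(d[:,:2]@v[:,1]))
t=q[q[:,2]>.055]; print(t.mean(0),cv2.minAreaRect(t[:,:2].astype(np.float32)*1000))
```

```text
2827 ((443.44134521484375, -135.85537719726562), (51.251705169677734, 60.746070861816406), 22.824495315551758) [ 0.44475187 -0.13745316  0.05486104] 0.059911104365436306
axis [-0.39917864  0.91687317] 113.52684158225047 len 0.06098231675861186
[ 0.44409816 -0.13599141  0.0578504 ] ((443.97393798828125, -135.47998046875), (33.78630828857422, 60.493160247802734), 22.907922744750977)
```

```bash
python3 -m inch '[{"dx":0,"dy":0.5,"dz":0,"roll":0,"claw":100},{"dx":0,"dy":1,"dz":0,"roll":0,"claw":100}]' && python3 -m inch '[{"dx":0,"dy":0.6,"dz":0,"roll":0,"claw":100},{"dx":0,"dy":1,"dz":0,"roll":0,"claw":100}]' && python3 -m inch '[{"dx":0,"dy":0.6,"dz":0,"roll":0,"claw":100},{"dx":0,"dy":1,"dz":0,"roll":0,"claw":100}]' && python3 -m inch '[{"dx":0,"dy":0.6,"dz":0,"roll":0,"claw":100},{"dx":0,"dy":1,"dz":0,"roll":0,"claw":100}]' && python3 -m inch '[{"dx":-0.3,"dy":0.21,"dz":0,"roll":-0.148,"claw":100},{"dx":-0.3,"dy":0.21,"dz":0.5,"roll":-0.148,"claw":100},{"dx":-0.3,"dy":0.21,"dz":1,"roll":-0.148,"claw":100},{"dx":-0.3,"dy":0.21,"dz":1,"roll":-0.148,"claw":100}]' | tail -6
cat > rat.py <<'E'
from h import *
import sys
im,P,T,ci,s=snap("wrist"); save(sys.argv[1],im)
Rt=R.from_quat(s["tool_rot"]).as_matrix(); print(s["t"],s["tool_pos"],"yaw",np.degrees(np.arctan2(Rt[1,0],Rt[0,0])))
L=(P-s["tool_pos"])@Rt
m=(np.hypot(P[...,0]-.444,P[...,1]+.136)<.05)&(P[...,2]>.05)&(P[...,2]<.075)
q=P[m]; print(len(q),"world",cv2.minAreaRect(q[:,:2].astype(np.float32)*1000),"zmax",np.percentile(q[:,2],98))
q=L[m]; print("tool",cv2.minAreaRect(q[:,:2].astype(np.float32)*1000))
E
python3 rat.py r1
```

```text
t: 11.35
tool_pos: [0.4836, 0.1186, 0.1978]
tool_rot: [1.0, -0.03, -0.001, 0.001]
ft_force: [0.2, -0.6, 0.3]
gripper_width: 1.002
finger_force: 0.0
t: 11.6
tool_pos: [0.4785, 0.037, 0.1979]
tool_rot: [1.0, -0.031, -0.001, 0.001]
ft_force: [0.0, 0.6, -0.0]
gripper_width: 1.001
finger_force: 0.0
t: 11.85
tool_pos: [0.4736, -0.0428, 0.198]
tool_rot: [1.0, -0.031, -0.001, 0.001]
ft_force: [0.6, 0.2, -0.3]
gripper_width: 1.001
finger_force: 0.0
t: 12.1
tool_pos: [0.4687, -0.1227, 0.198]
tool_rot: [1.0, -0.031, -0.001, 0.0]
ft_force: [0.1, -0.3, -1.0]
gripper_width: 1.001
finger_force: 0.0
t: 12.6
tool_pos: [0.4417, -0.1351, 0.1164]
tool_rot: [0.98, 0.2, -0.004, -0.002]
ft_force: [1.0, -0.9, 0.1]
gripper_width: 0.998
finger_force: 0.0
12.6 [ 0.4417107  -0.13506403  0.11637763] yaw 23.098442713364463
3249 world ((444.3353576660156, -134.84725952148438), (44.42396545410156, 60.02955627441406), 23.382753372192383) zmax 0.059969724677746146
tool ((2.917926788330078, 1.1252174377441406), (60.027984619140625, 44.42496871948242), 89.71761322021484)
```

View pics/r1.png

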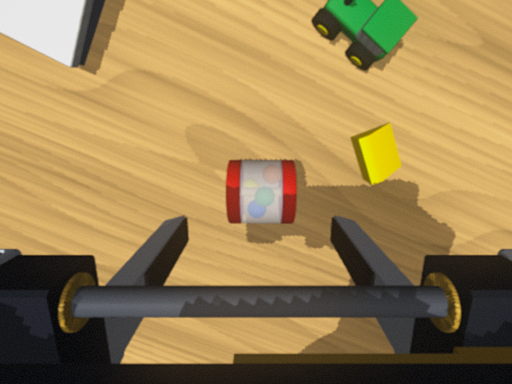

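The rattle at (262,191) is square to the jaws with its caps on either side. I'll go down and grip.

```bash
python3 -m inch '[{"dx":0.015,"dy":0,"dz":0.4,"roll":0,"claw":100},{"dx":0.015,"dy":0,"dz":0.8,"roll":0,"claw":100},{"dx":0.015,"dy":0,"dz":0.8,"roll":0,"claw":100}]' && python3 -m inch '[{"dx":0,"dy":0,"dz":0.49,"roll":0,"claw":100},{"dx":0,"dy":0,"dz":0.49,"roll":0,"claw":100},{"dx":0,"dy":0,"dz":0.49,"roll":0,"claw":80},{"dx":0,"dy":0,"dz":0.49,"roll":0,"claw":60},{"dx":0,"dy":0,"dz":0.49,"roll":0,"claw":40}]' 15 && python3 -m inch '[{"dx":0,"dy":0,"dz":0,"roll":0,"claw":40},{"dx":0,"dy":0,"dz":0,"roll":0,"claw":40},{"dx":0,"dy":0,"dz":0,"roll":0,"claw":40},{"dx":0,"dy":0,"dz":0,"roll":0,"claw":40}]' 20
```

```text
t: 13.02
tool_pos: [0.4451, -0.1347, 0.055]
tool_rot: [0.98, 0.201, -0.001, -0.0]
ft_force: [-0.4, 0.5, 0.2]
gripper_width: 1.002
finger_force: 0.0
t: 13.65
tool_pos: [0.4462, -0.1348, 0.0174]
tool_rot: [0.98, 0.201, 0.001, 0.0]
ft_force: [-0.1, 0.0, 0.8]
gripper_width: 0.716
finger_force: 0.0
t: 14.15
tool_pos: [0.4459, -0.1347, 0.0169]
tool_rot: [0.98, 0.201, 0.0, 0.0]
ft_force: [-0.4, 0.4, 7.4]
gripper_width: 0.637
finger_force: 20.0
```

Held over the caps at the 60 mm opening. I'll lift, carry, turn, and lower to just above the slope, slightly uphill of contact.

```bash
python3 -m inch '[{"dx":0,"dy":0,"dz":-0.4,"roll":0,"claw":40},{"dx":0,"dy":0,"dz":-1,"roll":0,"claw":40},{"dx":0,"dy":0,"dz":-1,"roll":0,"claw":40}]' 25 && python3 -m inch '[{"dx":0,"dy":0,"dz":-0.5,"roll":0,"claw":40},{"dx":0,"dy":0,"dz":-1,"roll":0,"claw":40},{"dx":0,"dy":0,"dz":-1,"roll":0,"claw":40}]' && python3 -m inch '[{"dx":0.35,"dy":-0.33,"dz":0,"roll":0,"claw":40},{"dx":0.823,"dy":-0.765,"dz":0,"roll":0,"claw":40}]' && python3 -m inch '[{"dx":0.45,"dy":-0.42,"dz":0,"roll":0,"claw":40},{"dx":0.823,"dy":-0.765,"dz":0,"roll":0,"claw":40}]' && python3 -m inch '[{"dx":0.45,"dy":-0.42,"dz":0,"roll":0,"claw":40},{"dx":0.823,"dy":-0.765,"dz":0,"roll":0,"claw":40}]' && python3 -m inch '[{"dx":0.45,"dy":-0.42,"dz":0,"roll":0,"claw":40},{"dx":0.823,"dy":-0.765,"dz":0,"roll":0,"claw":40}]' && python3 -m inch '[{"dx":0,"dy":0,"dz":0,"roll":0.148,"claw":40},{"dx":0,"dy":0,"dz":0,"roll":0.148,"claw":40},{"dx":0,"dy":0,"dz":0.5,"roll":0.148,"claw":40},{"dx":0,"dy":0,"dz":0.8,"roll":0.148,"claw":40},{"dx":0,"dy":0,"dz":0.8,"roll":0.148,"claw":40}]'; python3 deck.py d3
```

```text
t: 14.52
tool_pos: [0.4476, -0.1353, 0.0988]
tool_rot: [0.98, 0.201, 0.003, 0.001]
ft_force: [-0.2, 0.1, -1.4]
gripper_width: 0.638
finger_force: 25.0
t: 14.9
tool_pos: [0.4468, -0.135, 0.1775]
tool_rot: [0.98, 0.201, 0.002, 0.001]
ft_force: [-0.0, -0.3, -1.8]
gripper_width: 0.635
finger_force: 25.0
t: 15.15
tool_pos: [0.4807, -0.0528, 0.1743]
tool_rot: [0.98, 0.2, -0.002, -0.0]
ft_force: [0.8, -0.2, -0.6]
gripper_width: 0.634
finger_force: 25.0
t: 15.4
tool_pos: [0.5174, 0.0318, 0.1738]
tool_rot: [0.979, 0.202, -0.002, -0.0]
ft_force: [0.4, 0.5, -1.5]
gripper_width: 0.639
finger_force: 25.0
t: 15.65
tool_pos: [0.5537, 0.1138, 0.1735]
tool_rot: [0.979, 0.202, -0.002, -0.0]
ft_force: [-0.5, -1.3, -2.1]
gripper_width: 0.64
finger_force: 25.0
t: 15.9
tool_pos: [0.59, 0.1958, 0.1731]
tool_rot: [0.979, 0.202, -0.002, 0.0]
ft_force: [0.1, -0.3, -1.6]
gripper_width: 0.635
finger_force: 25.0
t: 16.52
tool_pos: [0.5878, 0.1932, 0.1079]
tool_rot: [1.0, -0.03, -0.004, 0.002]
ft_force: [0.4, -0.5, -1.2]
gripper_width: 0.637
finger_force: 25.0
16.525 [0.5877682  0.19317543 0.10787562] yaw -3.4093211125283065 w 0.6365991676150787
blue ((606.8218383789062, 279.47650146484375), (315.447509765625, 89.92608642578125), 86.18378448486328) 11188
plane [ 0.14223118 -0.01117176 -0.04162612] dir -4.491163150398662
```

View pics/d3.png

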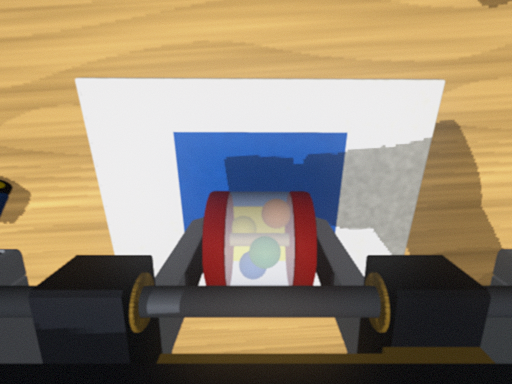

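The rattle at (259,240) is held crosswise over the patch, with the wedge showing through the barrel. I'll lower it gently.

```bash
python3 -m inch '[{"dx":0.04,"dy":0,"dz":0.3,"roll":0,"claw":40},{"dx":0.04,"dy":0,"dz":0.5,"roll":0,"claw":40},{"dx":0.04,"dy":0,"dz":0.5,"roll":0,"claw":40},{"dx":0.04,"dy":0,"dz":0.5,"roll":0,"claw":40}]' && python3 -m inch '[{"dx":0,"dy":0,"dz":0.03,"roll":0,"claw":40},{"dx":0,"dy":0,"dz":0.06,"roll":0,"claw":40},{"dx":0,"dy":0,"dz":0.06,"roll":0,"claw":40}]'
```

```text
t: 17.08
tool_pos: [0.5946, 0.1941, 0.073]
tool_rot: [1.0, -0.03, 0.001, -0.0]
ft_force: [0.1, -0.8, -0.1]
gripper_width: 0.637
finger_force: 25.0
t: 17.45
tool_pos: [0.5941, 0.194, 0.0675]
tool_rot: [1.0, -0.03, -0.0, -0.0]
ft_force: [-0.5, 0.5, -1.2]
gripper_width: 0.636
finger_force: 25.0
```

```bash
python3 -m inch '[{"dx":-0.01,"dy":0,"dz":0.04,"roll":0,"claw":40},{"dx":-0.01,"dy":0,"dz":0.085,"roll":0,"claw":40},{"dx":-0.01,"dy":0,"dz":0.085,"roll":0,"claw":40}]' 12 && python3 -m inch '[{"dx":0,"dy":0,"dz":0.02,"roll":0,"claw":40},{"dx":0,"dy":0,"dz":0.02,"roll":0,"claw":40},{"dx":0,"dy":0,"dz":0.02,"roll":0,"claw":40}]' 8
```

```text
t: 17.82
tool_pos: [0.593, 0.1939, 0.0602]
tool_rot: [1.0, -0.03, -0.0, 0.0]
ft_force: [-0.5, 0.1, -1.6]
gripper_width: 0.642
finger_force: 12.0
t: 18.2
tool_pos: [0.5934, 0.194, 0.0592]
tool_rot: [1.0, -0.03, 0.0, -0.0]
ft_force: [0.6, -0.4, -0.9]
gripper_width: 0.632
finger_force: 8.0
```

Nearly at contact. Next I'll ease down and then downhill with a light grip.

```bash
python3 -m inch '[{"dx":0,"dy":0,"dz":0.02,"roll":0,"claw":40},{"dx":0,"dy":0,"dz":0.02,"roll":0,"claw":40},{"dx":0,"dy":0,"dz":0.02,"roll":0,"claw":40}]' 5 && python3 -m inch '[{"dx":-0.02,"dy":0,"dz":0.015,"roll":0,"claw":40},{"dx":-0.03,"dy":0,"dz":0.015,"roll":0,"claw":40},{"dx":-0.03,"dy":0,"dz":0.015,"roll":0,"claw":40}]'
python3 - <<'E'
from h import *
im,P,T,ci,s=snap("scene"); print(s["t"],s["ft_force"])
save("s2",cv2.resize(im[90:230,190:360],None,fx=4,fy=4,interpolation=cv2.INTER_CUBIC))
E
```

```text
t: 18.58
tool_pos: [0.5936, 0.1941, 0.0578]
tool_rot: [1.0, -0.03, 0.0, -0.0]
ft_force: [0.1, 0.4, 2.1]
gripper_width: 0.64
finger_force: 5.0
t: 18.95
tool_pos: [0.5924, 0.1942, 0.0571]
tool_rot: [1.0, -0.03, 0.001, -0.0]
ft_force: [0.6, -0.0, 5.3]
gripper_width: 0.638
finger_force: 5.0
18.95 [ 6.05474515e-01 -1.57871261e-03  5.28841690e+00]
```

View pics/s2.png

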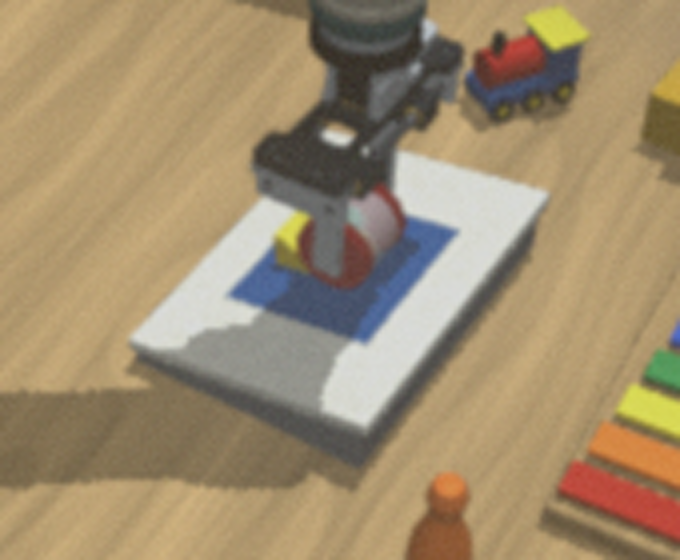

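The rattle stands on the slope at (345,240), next to the wedge at (295,240). I'll slide it downhill in small steps to touch the face.

```bash
python3 -m inch '[{"dx":-0.02,"dy":0,"dz":0.0,"roll":0,"claw":40},{"dx":-0.03,"dy":0,"dz":0,"roll":0,"claw":40},{"dx":-0.03,"dy":0,"dz":0,"roll":0,"claw":40}]' && python3 -m inch '[{"dx":-0.01,"dy":0,"dz":0.0,"roll":0,"claw":40},{"dx":-0.02,"dy":0,"dz":0,"roll":0,"claw":40},{"dx":-0.02,"dy":0,"dz":0,"roll":0,"claw":40}]'
```

```text
t: 19.38
tool_pos: [0.589, 0.1944, 0.0565]
tool_rot: [1.0, -0.03, 0.001, -0.0]
ft_force: [2.0, -0.7, 4.0]
gripper_width: 0.64
finger_force: 5.0
t: 19.75
tool_pos: [0.5865, 0.1945, 0.0561]
tool_rot: [1.0, -0.03, -0.0, 0.0]
ft_force: [2.6, -0.7, 2.6]
gripper_width: 0.64
finger_force: 5.0
```

```bash
python3 -m inch '[{"dx":-0.01,"dy":0,"dz":-0.003,"roll":0,"claw":40},{"dx":-0.02,"dy":0,"dz":-0.005,"roll":0,"claw":40},{"dx":-0.02,"dy":0,"dz":-0.005,"roll":0,"claw":40},{"dx":-0.02,"dy":0,"dz":-0.005,"roll":0,"claw":40}]'
python3 - <<'E'
from h import *
im,P,T,ci,s=snap("top"); hsv=cv2.cvtColor(im,cv2.COLOR_RGB2HSV)
im,P,T,ci,s=snap("scene"); hsv=cv2.cvtColor(im,cv2.COLOR_RGB2HSV)
m=cv2.inRange(hsv,(22,110,60),(36,255,255))>0; z=(np.hypot(P[...,0]-.56,P[...,1]-.2)<.06)&(P[...,2]>.03)
q=P[m&z]; print("wedge",len(q),q.mean(0),q.min(0),q.max(0))
m=(cv2.inRange(hsv,(0,140,50),(6,255,255))|cv2.inRange(hsv,(172,140,50),(180,255,255)))>0; q=P[m&(np.hypot(P[...,0]-.59,P[...,1]-.19)<.06)&(P[...,2]>.03)]; print("red",len(q),np.percentile(q,[2,98],axis=0).round(4))
E
```

```text
t: 20.25
tool_pos: [0.5845, 0.1944, 0.0562]
tool_rot: [1.0, -0.03, -0.001, 0.0]
ft_force: [-0.6, 1.0, -1.6]
gripper_width: 0.639
finger_force: 5.0
wedge 64 [0.54098681 0.18017925 0.05395105] [0.53019238 0.16305721 0.03466311] [0.55816003 0.20961292 0.0865419 ]Traceback (most recent call last):
  File "<stdin>", line 6, in <module>
    return _quantile_unchecked(
        a, q, axis, out, overwrite_input, method, keepdims, weights)
    return _ureduce(a,
                    func=_quantile_ureduce_func,
    ...<5 lines>...
                    overwrite_input=overwrite_input,
                    method=method)
    r = func(a, **kwargs)
    result = _quantile(arr,
                       quantiles=q,
    ...<2 lines>...
                       out=out,
                       weights=wgt)
    slices_having_nans = np.isnan(arr[-1, ...])
                                  ~~~^^^^^^^^^
IndexError: index -1 is out of bounds for axis 0 with size 0
```

```bash
cat > fit.py <<'E'
from h import *
from scipy.optimize import least_squares
a=np.radians(-3.45); t=np.radians(8); u=np.array([np.cos(a)*np.cos(t),np.sin(a)*np.cos(t),np.sin(t)]); y=np.array([-np.sin(a),np.cos(a),0]); n=np.cross(u,y)
D=np.stack([u,y,n],1); O=np.array([.587,.193,.040])
def pts(n):
    im,P,T,ci,s=snap(n); return cv2.cvtColor(im,cv2.COLOR_RGB2HSV),(P-O)@D,s
for n in("wrist","scene"):
    h,L,s=pts(n)
    near=(abs(L[...,0])<.1)&(abs(L[...,1])<.1)&(L[...,2]>.006)&(L[...,2]<.075)
    red=((h[...,0]<7)|(h[...,0]>172))&(h[...,1]>130)&(h[...,2]>40)&near
    q=L[red]; print(n,s["t"],"red",len(q))
    for lo,hi in((.023,.0285),(-.0285,-.023)):
        p=q[(q[:,1]>lo)&(q[:,1]<hi)]
        if len(p)>15:
            f=least_squares(lambda c:np.hypot(p[:,0]-c[0],p[:,2]-c[1])-.03,[0,.03],loss="soft_l1",f_scale=.001); print("  y%+.3f centre"%lo,f.x.round(4),len(p),"rms",np.sqrt(np.mean(f.fun**2)).round(4))
    if len(q): print("  y range",np.percentile(q[:,1],[1,99]).round(4))
    yl=(h[...,0]>22)&(h[...,0]<36)&(h[...,1]>150)&near; w=L[yl]
    if len(w)>10: print("  yellow",len(w),np.percentile(w,[3,50,97],axis=0).round(4).tolist())
E
python3 fit.py
```

```text
wrist 20.35 red 3907
  y+0.023 centre [0.0005 0.0297] 961 rms 0.0006
  y-0.029 centre [0.0005 0.0297] 854 rms 0.0006
  y range [-0.0278  0.0312]
scene 20.4 red 7
  y range [-0.027   0.0272]
  yellow 22 [[-0.0482, -0.0222, 0.0193], [-0.0437, -0.0127, 0.0233], [-0.0393, 0.004, 0.0273]]
```

The rattle's centre is at deck (0.0005, z 0.0297), on the surface and close against the wedge. I'll nudge it slightly down and downhill to confirm contact.

```bash
python3 -m inch '[{"dx":0,"dy":0,"dz":0.01,"roll":0,"claw":40},{"dx":-0.01,"dy":0,"dz":0.015,"roll":0,"claw":40},{"dx":-0.01,"dy":0,"dz":0.015,"roll":0,"claw":40},{"dx":-0.01,"dy":0,"dz":0.015,"roll":0,"claw":40}]' 4; python3 fit.py
```

```text
t: 20.95
tool_pos: [0.5853, 0.1945, 0.0559]
tool_rot: [1.0, -0.03, 0.001, -0.0]
ft_force: [0.9, 0.3, 2.8]
gripper_width: 0.638
finger_force: 4.0
wrist 20.95 red 3905
  y+0.023 centre [0.0008 0.0292] 969 rms 0.0005
  y-0.029 centre [0.0008 0.0291] 842 rms 0.0006
  y range [-0.0277  0.0313]
scene 21.0 red 8
  y range [-0.0312  0.0276]
  yellow 20 [[-0.0482, -0.0241, 0.0184], [-0.0442, -0.0125, 0.0246], [-0.0329, 0.0051, 0.036]]
```

In contact: upward and uphill reaction. Now I'll release, then retreat straight up and back.

```bash
python3 -m inch '[{"dx":0,"dy":0,"dz":0,"roll":0,"claw":40},{"dx":0,"dy":0,"dz":-0.01,"roll":0,"claw":40},{"dx":0,"dy":0,"dz":-0.01,"roll":0,"claw":67},{"dx":0,"dy":0,"dz":-0.01,"roll":0,"claw":75},{"dx":0,"dy":0,"dz":-0.01,"roll":0,"claw":100}]' 3 && python3 -m inch '[{"dx":0,"dy":0,"dz":0,"roll":0,"claw":100},{"dx":0,"dy":0,"dz":0,"roll":0,"claw":100},{"dx":0,"dy":0,"dz":-0.3,"roll":0,"claw":100},{"dx":0,"dy":0,"dz":-1,"roll":0,"claw":100},{"dx":0,"dy":0,"dz":-1,"roll":0,"claw":100}]' && python3 -m inch '[{"dx":-0.5,"dy":0,"dz":-0.5,"roll":0,"claw":100},{"dx":-1,"dy":0,"dz":-1,"roll":0,"claw":100},{"dx":-1,"dy":0,"dz":-1,"roll":0,"claw":100},{"dx":-1,"dy":0,"dz":-1,"roll":0,"claw":100}]'; python3 fit.py; sleep 0; python3 -m inch '[{"dx":0,"dy":0,"dz":0,"roll":0,"claw":100},{"dx":0,"dy":0,"dz":0,"roll":0,"claw":100},{"dx":0,"dy":0,"dz":0,"roll":0,"claw":100},{"dx":0,"dy":0,"dz":0,"roll":0,"claw":100}]' >/dev/null; python3 fit.py
```

```text
t: 21.68
tool_pos: [0.5844, 0.1946, 0.0562]
tool_rot: [1.0, -0.03, -0.0, 0.0]
ft_force: [-0.2, -0.5, 0.3]
gripper_width: 0.82
finger_force: 0.0
t: 22.3
tool_pos: [0.5879, 0.1954, 0.1406]
tool_rot: [1.0, -0.03, 0.004, -0.002]
ft_force: [0.5, 0.7, -0.9]
gripper_width: 0.997
finger_force: 0.0
t: 22.8
tool_pos: [0.505, 0.1992, 0.2156]
tool_rot: [1.0, -0.03, 0.0, 0.0]
ft_force: [-0.2, 0.4, 0.2]
gripper_width: 1.001
finger_force: 0.0
wrist 22.8 red 1219
  y+0.023 centre [-0.0006  0.0292] 316 rms 0.0006
  y-0.029 centre [-0.0005  0.0291] 259 rms 0.0005
  y range [-0.0276  0.0304]
  yellow 697 [[-0.0518, -0.0203, 0.0174], [-0.042, 0.0005, 0.0242], [-0.0337, 0.0213, 0.0265]]
scene 22.85 red 54
  y-0.029 centre [-0.0008  0.0282] 21 rms 0.0018
  y range [-0.0317  0.026 ]
wrist 23.4 red 1222
  y+0.023 centre [-0.0006  0.0292] 314 rms 0.0006
  y-0.029 centre [-0.0005  0.0291] 257 rms 0.0006
  y range [-0.0275  0.0305]
  yellow 736 [[-0.0521, -0.0202, 0.0178], [-0.0419, 0.0007, 0.0244], [-0.028, 0.0215, 0.0402]]
scene 23.45 red 57
  y-0.029 centre [-0.0005  0.0274] 29 rms 0.0017
  y range [-0.0306  0.0255]
```

```bash
python3 -c "from station import close_job; print(close_job())"
```

```text
the job is handed in; nothing more can be done
None
```

I handed the job in at about 23.5 s: by my measurements the rattle rests against the wedge's sloping face in the middle of the blue patch, both let go and at rest, though no verdict came back and I viewed 11 pictures where 10 were allowed.

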